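# Gauge a studded casting in the bench caliper

### The arm

A 6-joint arm with a two-finger parallel gripper is mounted at the origin on the work surface. World frame = base frame: x ahead of the robot, y to its left, z up, the work surface at z = 0. Lengths are in m, angles in rad, forces in N, time in s.
With the tool pointing down it reaches from about 0.35 to 0.775 m from the base axis. Payload 5.5 kg.
Tool frame: the origin (TCP) lies between the finger pads; the fingertips stand 11 mm ahead of it and the grasp point (between the pads) lies 8 mm behind it (tips_ahead is the distance from the TCP to the fingertips, in m); z points along the fingers, y is the line along which they close (so a half turn about z gives the same grasp; the last joint's range is limited). The gripper opens to 85 mm and grips with 20 to 120 N. Pads are 22 mm wide; open, the fingers measure 114 mm over their backs; the gripper's body (76 mm by 85 mm) begins 54 mm behind the grasp point. The pads swing forward as they close: fully open they stand 13 mm farther back than shut.
Start: joints at [-1.303, 0.313, 0.046, 1.304, 0, 1.431], TCP at [0.228, -0.528, 0.242] pointing down, gripper open.
Joint ranges: [-2.76, 2.76], [-0.86, 1.69], [-1.03, 1.26], [-2.2, 2.34], [-1.47, 1.5], [-3.14, 3.14]. Speed limits (rad/s): [2.57, 2.57, 3.14, 3.14, 3.14, 3.14].

### API

Orientations are given as a unit quaternion [w, x, y, z].
In Python, from workcell import * gives the robot as it stands. The module is installed in compiled form; this text tells all that it offers.
- The arm moves only by the tool jog_arm, never from a script. Its argument "moves" is a list of rows, each an object with "fingers": the closure, from 0 (fully open) to 1 (shut); "slide": the shift along the tool's x, y, z in mm, a list of three; "angular": the turn, a rotation vector about the tool's x, y, z in degrees, a list of three. A call has 1 to 10 rows; each row is the pose to reach, as a shift and turn from the pose commanded when the call began, along the tool's axes at that moment; what a row does not reach only later rows make up. A row lasts 1/12 s, in which the tool goes at most 41.7 mm and 7.16 degrees, less where a joint would pass 70% of its speed; a pose out of reach is approached as far as the arm can. A call with a gripper value outside its range is refused whole. The fingers move at their own pace and stop on an object; "squeeze" is the grip in N (left out, the last holds). Time passes only in rows, so rows that repeat a pose let the fingers close. It gives the time, the measured TCP pose, the force, the opening and the grip force at its end, in the units of the state.
- get_state(): the state, without advancing time (a new reading comes with each control period).
- read_camera(name): name is "side" or "top"; returns a dict with "color" (400x640x3 uint8, red, green, blue), "fovy" (degrees; the focal length in pixels is half the picture's height over the tangent of half this angle, whatever the lens; pixels are square), "cx", "cy" (the principal point, pixels), "world_from_camera" (4x4, takes a point from camera to world coordinates). Camera axes: x right, y down, z forward; pixel columns grow to the right and rows downward; lengths in m; the calibration is good to about 2 mm. A picture is of the moment at which its call begins. There is no depth.
- hand_in(): hands the job in; it is judged then, once.
Trained networks look in a picture, given as the dict that the camera call returned (one of the last four; its "shot" number tells which), for a name from the list of things; names that differ only in an ending like _2 or _b are one class to them, and where a whole thing is asked for, a point or a joint stands for the part that bears it (a point fixed in the world has none). Each returns a list of dicts, best first, with "p" (0 to 1); they miss things now and then, are a little off and sometimes report something else, mostly with a low value. They report only what shows in the picture. A call takes as long as a camera call. They do not tell look-alikes from the thing itself.
- look_for(target, picture): "point" ([column, row] in pixels, amid what is visible of it).
- tip_of(target, picture): "point" ([column, row] in pixels: a listed point, or the origin of a listed thing).
The state is a dict: "clock": time; "joint_pos": joint angles; "qvel": joint speeds; "tau": joint torques, N m; "tcp_pos": TCP position; "orientation": TCP orientation; "wrist_force": force on the tool from outside, world axes, zero at the start; "ft_torque": the same for the moment, N m; "finger_gap": finger opening in m; "grip_force": force on a finger pad.
Only numpy, scipy, OpenCV 4.12 (cv2) and the standard library are available. Lean on these libraries where they do the work, as an engineer would, in place of code of your own. Each camera call takes 0.05 s, during which the arm holds its last target. There are 200 camera calls.

### The job

Lay the casting that has a round stud in one end on the plate between the bench caliper's jaws, its length running along the beam, then slide the moving jaw up until the casting is held between both jaws with a light but definite squeeze of about 10 N. Do it gently, so that the jaw is not forced visibly out of square, and leave the caliper closed on the casting, hand off, ready to be read. Leave the other things on the bench where they are.

Things in the scene. Friction and masses are not known exactly. Their poses are not given: they have to be found in the camera images.
- casting_mid (a point): The casting to gauge: yellow painted block 100 long (its x) x 50 wide (its y) x 30 mm high, upright on the bench, with a lug standing on the middle of its top, 44 (x) x 20 (y) x 33 mm high, so 63 mm overall; 0.4 to 0.75 kg. The point is on its middle axis, 30 mm above its underside (at the foot of the lug); x towards the stud, z up.
- caliper: Bench caliper, fixed, lying flat: steel beam along its y, 370 mm long, 22 wide, at x +57.5 mm, top 28 mm above the bench; two jaws point from it to -x. Origin on the bench, z up. Rest plate for the part: top 8 mm above the bench, x -60..+40, y -115..+115 mm. The jaws are 14 mm thick, reach to x = -45 mm and stand 10 to 40 mm above the bench.
- carriage (a joint): Gap between the faces of the two jaws, in m: 0 shut, up to 0.195. The moving jaw's face is at caliper y = 90 mm minus the gap; it slides to +y to close. The carriage stays where it is left; its sliding friction is about 3 N plus 8 N per m/s.
- jaw (a joint): How far the moving jaw is out of square, rad, 0 when square, stops at 0.16 either way. The jaw pivots in its carriage about the upright line at caliper x = 57.5 mm against a spring of 15 N m/rad: a squeeze of 10 N on a part in the middle of the plate (x = 0) tilts it by about 0.04; it springs back when relieved.
- thumb_post (a point): Upright round steel thumb post on the moving jaw's carriage, 18 mm in diameter, from 40 to 84 mm above the bench, at caliper x = 57.5 mm, 22 mm behind (-y of) the jaw's face. Pinch or push it to slide the jaw. The point is on the post's axis, 64 mm above the bench; axes as the caliper's.
- anvil: The caliper's fixed jaw (steel), at the +y end: its measuring face is the plane y = +90 mm in the caliper's frame, which is also this body's frame.
- plain: A casting like the one to gauge (100 x 50 x 63 mm with lug) but without a stud, both ends plain. Origin under its middle. Not to be moved.
- casting: The same casting: origin on its underside, below its middle. A steel stud 30 mm in diameter sticks out of its +x end, axis 15 mm above the underside, by 2 to 20 mm: this differs at each start, is not reported, and the stud does not move when pressed. Either end may face the moving jaw.
- cutter_a: Bystander: flat yellow side cutter, about 170 x 60 x 18 mm.
- cutter_b: Bystander: another flat yellow side cutter, about 170 x 60 x 18 mm.
- adapter: Bystander: black cast tooth adapter, about 130 x 60 x 35 mm.
- spray: Bystander: grey spray can, 65 mm in diameter, 190 mm tall.
- tape: Bystander: roll of brown tape lying flat, 100 mm across, 48 mm high.
Not all that is in view belongs to the job. Leave any pink look-alike of the casting alone.

How it is judged:
By the outcome, as a careful person would: the job done as asked, in the order asked, and still so for the second after the job is handed in, with the robot touching nothing.
It also fails if it takes over 64 s, if anything falls off the work surface, if the arm or the gripper's body presses on something with over 40 N, if the wrist force passes 120 N, or if a joint passes its speed limit or range.

## Working session

There is one attempt and no reset: what is moved stays moved. The work goes in short steps, Python scripts to look and compute and a tool call to move; the robot and the scene stay as the last step left them, time stands still between calls to the robot, and variables do not carry over. Pictures are saved under pics/ and viewed, at most 12 in all, crops included, and the job is handed in when it is done.

Besides the shell and the picture viewer there is one more tool, called after "Call:" as name(argument=value, ...) on one line, values as JSON. jog_arm: Moves the arm, as the interface text tells. Its arguments: {"type":"object","properties":{"moves":{"type":"array","items":{"type":"object","properties":{"fingers":{"type":"number"},"slide":{"type":"array","items":{"type":"number"}},"angular":{"type":"array","items":{"type":"number"}}}}},"squeeze":{"type":"number"}},"required":["moves"]}

```bash
mkdir -p pics
cat > h.py <<'E'
from workcell import *
import numpy as np, cv2
def f(p): return p["color"].shape[0]/2/np.tan(np.radians(p["fovy"])/2)
def ray(p,px,z):
    T=np.array(p["world_from_camera"]); d=T[:3,:3]@np.array([(px[0]-p["cx"])/f(p),(px[1]-p["cy"])/f(p),1]); o=T[:3,3]
    return o+d*(z-o[2])/d[2]
def proj(p,X):
    T=np.linalg.inv(np.array(p["world_from_camera"])); c=T[:3,:3]@np.array(X)+T[:3,3]
    return np.array([c[0]/c[2]*f(p)+p["cx"],c[1]/c[2]*f(p)+p["cy"]])
def save(p,n,box=None,s=1):
    im=p["color"][:,:,::-1]
    if box: im=im[box[1]:box[3],box[0]:box[2]]
    cv2.imwrite("pics/"+n,cv2.resize(im,None,fx=s,fy=s,interpolation=cv2.INTER_CUBIC))
E
python3 - <<'E'
from h import *
Z=dict(casting_mid=.03,thumb_post=.064,caliper=0,plain=0,casting=0,cutter_a=0,adapter=0,spray=0,tape=0)
for n in("top","side"):
    p=read_camera(n); save(p,n+"0.png"); print(n,p["fovy"],p["cx"],p["cy"],np.round(p["world_from_camera"],3).tolist())
    for t,z in Z.items():
        for r in tip_of(t,p)[:4]: print(t,np.round(r["point"],1),round(r["p"],2),np.round(ray(p,r["point"],z)[:2],3))
print(get_state())
E
```

```text
top 49.1598344301247 322.51543472535207 195.1918470348026 [[0.017, -0.999, 0.042, 0.465], [-1.0, -0.017, -0.002, 0.008], [0.002, -0.042, -0.999, 1.334], [0.0, 0.0, 0.0, 1.0]]
casting_mid [178.2 142. ] 0.91 [0.671 0.442]
casting_mid [193.7 188. ] 0.8 [0.534 0.391]
casting_mid [207.6 228.4] 0.79 [0.414 0.346]
casting_mid [163.6 270.3] 0.79 [0.288 0.473]
thumb_post [402.8 182.6] 0.93 [ 0.558 -0.227]
caliper [365.5 199.8] 0.91 [ 0.509 -0.125]
caliper [400.9 180.1] 0.26 [ 0.571 -0.233]
plain [269.2 200.9] 0.72 [0.5   0.169]
plain [243.1 131.1] 0.54 [0.713 0.253]
casting [207.9 226.7] 0.95 [0.418 0.353]
casting [195.3 186.1] 0.8 [0.542 0.395]
casting [182.1 146.6] 0.74 [0.662 0.439]
cutter_a [241.3 132.7] 0.88 [0.708 0.259]
cutter_a [465.8 259.1] 0.8 [ 0.334 -0.432]
adapter [268.8 198.8] 0.67 [0.507 0.17 ]
adapter [435.9 134.9] 0.66 [ 0.712 -0.339]
spray [283.6 125.6] 0.87 [0.732 0.129]
tape [328.7 120.7] 0.94 [ 0.75  -0.009]
side 45.320575959556955 321.97571500153015 209.5372314459905 [[-0.989, -0.096, 0.111, 0.377], [-0.147, 0.629, -0.763, 1.025], [0.003, -0.771, -0.636, 0.896], [0.0, 0.
[... 693 characters left out ...]
'clock': 1.0, 'joint_pos': array([-1.30261209e+00,  3.13172604e-01,  4.60991721e-02,  1.30358793e+00,
       -1.59819032e-05,  1.43119650e+00]), 'qvel': array([ 0.0012603 , -0.0004651 , -0.0001849 , -0.00068727,  0.00099054,
       -0.00093   ]), 'tau': array([-3.98883149e-04, -4.80476940e+01,  2.98817897e+01,  3.64463594e-04,
       -1.26574460e-04,  6.47655327e-06]), 'tcp_pos': array([ 0.22802986, -0.52789909,  0.24233844]), 'orientation': array([ 6.78542184e-05,  9.79285927e-01,  2.02482265e-01, -3.63897700e-06]), 'wrist_force': array([ 0.68484956, -0.10466999,  0.30951146]), 'ft_torque': array([ 0.03567849,  0.0065479 , -0.02618422]), 'grip_force': 0.0, 'finger_gap': 0.08540261201990956}
```

View pics/top0.png

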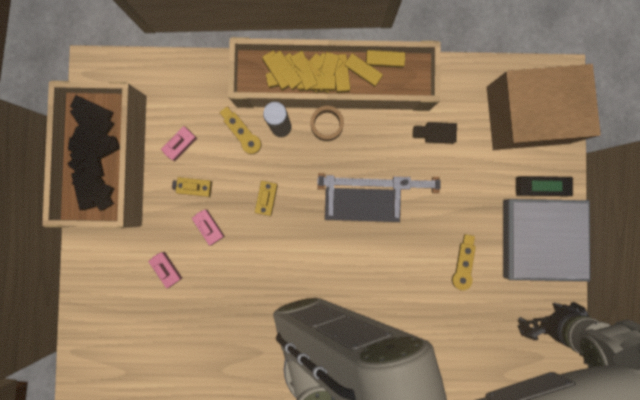

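View pics/side0.png

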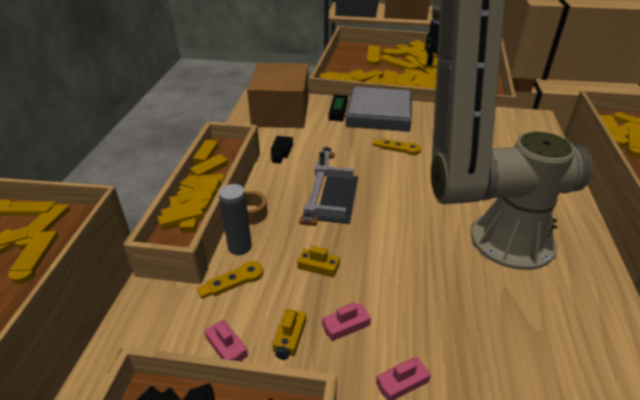

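Run:
```python
from h import *
a=read_camera("top"); b=read_camera("side")
A=cv2.resize(a["color"][110:300,130:300,::-1],None,fx=3,fy=3,interpolation=cv2.INTER_CUBIC)
cv2.imwrite("pics/c1.png",A); save(b,"c2.png",(190,260,450,400),3)
```

```text
(no output)
```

View pics/c2.png

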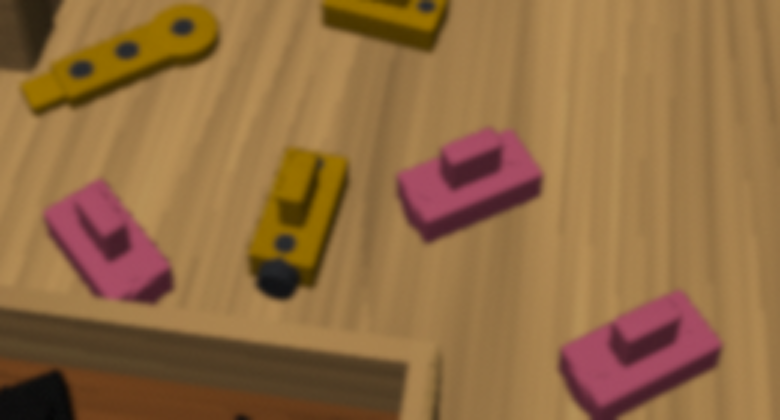

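View pics/c1.png

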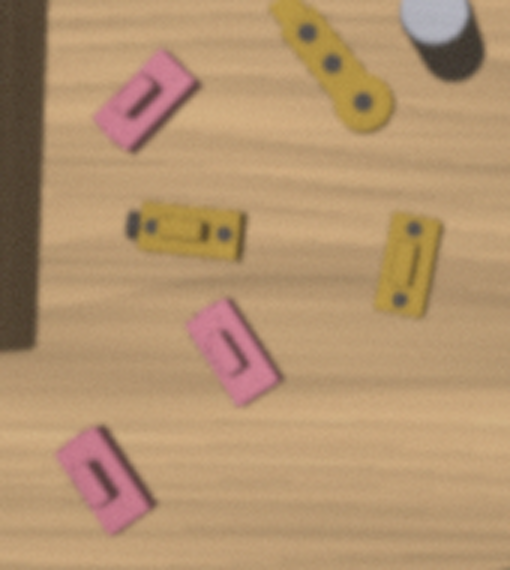

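The casting could be confused with these, by pixel in the top view:
- yellow block with a dark stud at its left end, (193,187)
- plain yellow block, (267,198)
- pink look-alikes, (179,143), (208,227) and (164,270)

I choose the block at (193,187). The side crop confirms its dark round stud, and it points to world +y. The caliper's post is at (403,183), the anvil jaw is at its left end, and the jaws point to world −x.

```bash
cat >> h.py <<'E'
from scipy.optimize import minimize
def hullmask(p,P,S=4):
    q=np.array([proj(p,x) for x in P]); m=np.zeros((400*S,640*S),np.uint8)
    cv2.fillConvexPoly(m,cv2.convexHull(((q+.5)*S-.5).astype(np.float32)).round().astype(np.int32),1)
    return cv2.resize(m.astype(np.float32),(640,400),interpolation=cv2.INTER_AREA)
def box(x0,x1,y0,y1,z0,z1): return [(x,y,z) for x in(x0,x1) for y in(y0,y1) for z in(z0,z1)]
BODY=box(-.05,.05,-.025,.025,0,.03); LUG=box(-.022,.022,-.01,.01,.03,.063)
def T(P,v,z=0):
    c,s=np.cos(v[2]),np.sin(v[2]); return [(v[0]+c*x-s*y,v[1]+s*x+c*y,h+z) for x,y,h in P]
def yellow(p):
    h=cv2.cvtColor(p["color"],cv2.COLOR_RGB2HSV); return ((h[...,0]>20)&(h[...,0]<32)&(h[...,1]>170)).astype(np.uint8)
def fitcast(ps,v0,z=0,r=40):
    M=[]
    for p in ps:
        c=proj(p,(v0[0],v0[1],z+.02)); y=yellow(p); w=np.zeros_like(y); cv2.circle(w,tuple(int(a) for a in c),r,1,-1); M.append((y*w).astype(np.float32))
    def cost(u):
        v=np.array(v0)+np.array(u)*[.01,.01,.1]
        return sum(np.abs(np.maximum(hullmask(p,T(BODY,v,z)),hullmask(p,T(LUG,v,z)))-m).sum()/m.sum() for p,m in zip(ps,M))
    o=minimize(cost,[0,0,0],method="Nelder-Mead",options=dict(initial_simplex=[[0,0,0],[1,0,0],[0,1,0],[0,0,1]],xatol=.01,fatol=1e-4))
    return np.array(v0)+o.x*[.01,.01,.1],o.fun
E
python3 - <<'E'
from h import *
a=read_camera("top"); b=read_camera("side"); v0=[.537,.393,1.5]
h=cv2.cvtColor(a["color"],cv2.COLOR_RGB2HSV); print("hsv",h[187,180:206:4].tolist(),h[205,360].tolist(), h[205,300].tolist())
for ps in([a],[b],[a,b]): print(fitcast(ps,v0,r=26))
# caliper: dark plate in top view
g=cv2.cvtColor(a["color"],cv2.COLOR_RGB2GRAY); m=np.zeros_like(g); m[175:235,315:412]=(g[175:235,315:412]<75)
n,l,s,_=cv2.connectedComponentsWithStats(m); k=1+s[1:,4].argmax(); c=max(cv2.findContours((l==k).astype(np.uint8),0,2)[0],key=cv2.contourArea)
r=cv2.minAreaRect(c); print(r,[np.round(ray(a,q,.008)[:2],4).tolist() for q in cv2.boxPoints(r)])
im=cv2.resize(a["color"][165:240,310:450,::-1],None,fx=5,fy=5,interpolation=cv2.INTER_CUBIC)
for t in("caliper","thumb_post","anvil"):
    for q in tip_of(t,a)[:1]: print(t,q)
cv2.imwrite("pics/cal.png",im)
E
```

```text
hsv [[19, 101, 121], [21, 155, 176], [21, 158, 176], [21, 158, 178], [21, 155, 148], [21, 156, 155], [12, 37, 90]] [0, 10, 77] [17, 97, 179]
(array([0.537, 0.393, 1.5  ]), np.float64(inf))
(array([0.54021362, 0.39231333, 1.57131834]), np.float64(0.3482988178730011))
(array([0.537, 0.393, 1.5  ]), np.float64(inf))
((368.14617919921875, 213.86923217773438), (34.22500228881836, 10.15101432800293), 3.179830312728882) [[0.4524, -0.0805], [0.4831, -0.0818], [0.4791, -0.1855], [0.4484, -0.1841]]
caliper {'point': [364.4, 201.1], 'p': 0.79}
thumb_post {'point': [402.6, 181.8], 'p': 0.56}h.py:31: RuntimeWarning: divide by zero encountered in scalar divide
  return sum(np.abs(np.maximum(hullmask(p,T(BODY,v,z)),hullmask(p,T(LUG,v,z)))-m).sum()/m.sum() for p,m in zip(ps,M))
  np.max(np.abs(fsim[0] - fsim[1:])) <= fatol):
```

View pics/cal.png

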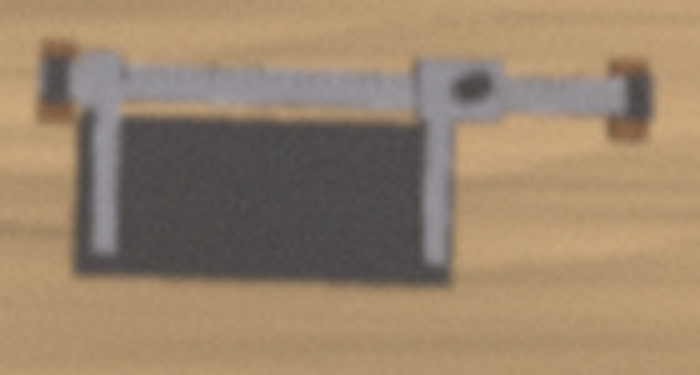

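The crop shows the anvil jaw at about (331,200) and the moving jaw at about (397,203) in full-frame pixels. The thumb post top is at (404,182), and the plate between them is empty. I'll adjust the colour thresholds and refit.

```bash
sed -i 's/h\[...,0\]>20)&(h\[...,0\]<32)&(h\[...,1\]>170)/h[...,0]>17)\&(h[...,0]<32)\&(h[...,1]>128)/' h.py
python3 - <<'E'
from h import *
a=read_camera("top"); b=read_camera("side"); v0=[.537,.393,1.5]
for ps in([a],[b],[a,b]): print(fitcast(ps,v0,r=26))
h=cv2.cvtColor(a["color"],cv2.COLOR_RGB2HSV).astype(int); w=np.zeros((400,640),np.uint8); w[187:228,318:408]=1
m=((h[...,1]<55)).astype(np.float32)*w     # plate + jaws
P=box(-.06,.04,-.115,.115,0,.008)
J=lambda g:(box(-.045,.05,.09,.104,.01,.04),box(-.045,.05,.09-g-.014,.09-g,.01,.04))
Bm=box(.0465,.0685,-.185,.185,.0,.028)
def cost(u):
    v=np.array([.509,-.12,-.03])+np.array(u[:3])*[.01,.01,.05]
    M=hullmask(a,T(P,v))
    for B in (*J(.18),Bm): M=np.maximum(M,hullmask(a,T(B,v)))
    return np.abs(M*w-m).sum()
o=minimize(cost,[0,0,0],method="Nelder-Mead",options=dict(initial_simplex=[[0,0,0],[1,0,0],[0,1,0],[0,0,1]],xatol=.01,fatol=.01))
v=np.array([.509,-.12,-.03])+o.x*[.01,.01,.05]; print("cal",v,o.fun,m.sum())
for n,X in dict(org=(0,0,0),an=(-.045,.09,.04),mj=(-.045,-.09,.04),e1=(.0575,.185,.028),e2=(.0575,-.185,.028),s=(0,0,0)).items(): print(n,proj(a,T([X],v)[0]),proj(b,T([X],v)[0]))
for p in(a,b):
    r=tip_of("thumb_post",p)[:1]
    for q in r: 
        X=ray(p,q["point"],.064)[:2]-v[:2]; c,s=np.cos(v[2]),np.sin(v[2]); print("post cal",c*X[0]+s*X[1],-s*X[0]+c*X[1])
E
```

```text
(array([0.53888101, 0.39474968, 1.47113065]), np.float64(0.21968190371990204))
(array([0.53963635, 0.38891301, 1.51354284]), np.float64(0.21652892231941223))
(array([0.53919625, 0.39319472, 1.47444329]), np.float64(0.4675639271736145))
cal [ 0.50613235 -0.11633074 -0.02895448] 186.4375 2369.0
org [362.57551545 200.54000077] [334.08031618 196.75428799]
an [332.80044238 213.9378636 ] [345.0962093  206.62579922]
mj [393.603515   216.73963854] [353.09456439 170.72742918]
e1 [302.54356257 178.24393945] [302.83664561 227.46470268]
e2 [425.9755758  183.93512493] [325.79857857 154.32882136]
s [362.57551545 200.54000077] [334.08031618 196.75428799]
post cal 0.05968106139693271 -0.10553820214033256
post cal 0.05250791717146973 -0.10056336017782345
```

```bash
cat >> h.py <<'E'
from scipy.spatial.transform import Rotation as R
def plan(pos,xang,turn=None):
    s=get_state(); q=s["orientation"]; r=R.from_quat([q[1],q[2],q[3],q[0]]); M=r.as_matrix()
    c,t=np.cos(np.radians(xang)),np.sin(np.radians(xang)); G=R.from_matrix([[c,t,0],[t,-c,0],[0,0,-1]])
    print("t",round(s["clock"],2),"tcp",np.round(s["tcp_pos"],4),"xang",round(np.degrees(np.arctan2(M[1,0],M[0,0])),2),"j6",np.degrees(s["joint_pos"][[0,5]]).round(),"F",np.round(s["wrist_force"],1),"gap",round(s["finger_gap"],4),round(s["grip_force"],1))
    print("slide",np.round(M.T@(np.array(pos)-s["tcp_pos"])*1000,1),"ang",np.round((r.inv()*G).as_rotvec(degrees=True),2))
E
python3 -c "
from h import *
plan((.5392,.3935,.2),84.5-180)"
```

```text
t 1.55 tcp [ 0.228  -0.5279  0.2423] xang 23.37 j6 [-75.  82.] F [-0.6 -0.   0.5] gap 0.0853 0.0
slide [ 651.1 -722.4   42.3] ang [  0.    -0.   118.87]
```

Call:
jog_arm(moves=[{"slide":[300,-290,20],"angular":[0,0,-71],"fingers":0},{"slide":[300,-290,20],"angular":[0,0,-71],"fingers":0},{"slide":[300,-290,20],"angular":[0,0,-71],"fingers":0},{"slide":[300,-290,20],"angular":[0,0,-71],"fingers":0},{"slide":[300,-290,20],"angular":[0,0,-71],"fingers":0},{"slide":[300,-290,20],"angular":[0,0,-71],"fingers":0},{"slide":[300,-290,20],"angular":[0,0,-71],"fingers":0},{"slide":[300,-290,20],"angular":[0,0,-71],"fingers":0},{"slide":[300,-290,20],"angular":[0,0,-71],"fingers":0},{"slide":[300,-290,20],"angular":[0,0,-71],"fingers":0}])

```text
clock: 2.38
tcp_pos: [0.3884, -0.1418, 0.2226]
orientation: [0.001, 0.678, 0.735, 0.0]
wrist_force: [1.0, 0.4, 0.4]
finger_gap: 0.0854
grip_force: 0.0
```

```bash
python3 -c "
from h import *
plan((.5392,.3935,.2),84.5-180)"
```

```text
t 2.38 tcp [ 0.3884 -0.1418  0.2226] xang 94.68 j6 [-31.  54.] F [1.  0.4 0.4] gap 0.0854 0.0
slide [521.3 194.   22.4] ang [-6.0000e-02  9.0000e-02 -1.6982e+02]
```

Call:
jog_arm(moves=[{"slide":[370,140,10],"angular":[0,0,-71]},{"slide":[370,140,10],"angular":[0,0,-71]},{"slide":[370,140,10],"angular":[0,0,-71]},{"slide":[370,140,10],"angular":[0,0,-71]},{"slide":[370,140,10],"angular":[0,0,-71]},{"slide":[370,140,10],"angular":[0,0,-71]},{"slide":[370,140,10],"angular":[0,0,-71]},{"slide":[370,140,10],"angular":[0,0,-71]},{"slide":[370,140,10],"angular":[0,0,-71]},{"slide":[370,140,10],"angular":[0,0,-71]}])

```text
schema error: expected keys fingers, slide, angular
```

```bash
python3 -c "
from h import *
plan((.5392,.3935,.2),84.5-180)"
```

```text
t 2.38 tcp [ 0.3884 -0.1418  0.2226] xang 94.68 j6 [-31.  54.] F [1.  0.4 0.4] gap 0.0854 0.0
slide [521.3 194.   22.4] ang [-6.0000e-02  9.0000e-02 -1.6982e+02]
```

Call:
jog_arm(moves=[{"slide":[370,140,10],"angular":[0,0,-71],"fingers":0},{"slide":[370,140,10],"angular":[0,0,-71],"fingers":0},{"slide":[370,140,10],"angular":[0,0,-71],"fingers":0},{"slide":[370,140,10],"angular":[0,0,-71],"fingers":0},{"slide":[370,140,10],"angular":[0,0,-71],"fingers":0},{"slide":[370,140,10],"angular":[0,0,-71],"fingers":0},{"slide":[370,140,10],"angular":[0,0,-71],"fingers":0},{"slide":[370,140,10],"angular":[0,0,-71],"fingers":0},{"slide":[370,140,10],"angular":[0,0,-71],"fingers":0},{"slide":[370,140,10],"angular":[0,0,-71],"fingers":0}])

```text
clock: 3.22
tcp_pos: [0.5002, 0.2401, 0.2121]
orientation: [0.0, 0.123, 0.992, 0.001]
wrist_force: [0.6, 0.0, 0.8]
finger_gap: 0.0857
grip_force: 0.0
```

```bash
python3 -c "
from h import *
plan((.5392,.3935,.2),84.5-180)"
```

```text
t 3.22 tcp [0.5002 0.2401 0.2121] xang 165.9 j6 [17. 31.] F [0.6 0.  0.8] gap 0.0857 0.0
slide [ -0.4 158.2  12.3] ang [ 3.00e-02  1.10e-01 -9.86e+01]
```

Call:
jog_arm(moves=[{"slide":[0,158,12],"angular":[0,0,-71],"fingers":0},{"slide":[0,158,12],"angular":[0,0,-71],"fingers":0},{"slide":[0,158,12],"angular":[0,0,-71],"fingers":0},{"slide":[0,158,12],"angular":[0,0,-71],"fingers":0},{"slide":[0,158,12],"angular":[0,0,-71],"fingers":0},{"slide":[0,158,12],"angular":[0,0,-71],"fingers":0},{"slide":[0,158,12],"angular":[0,0,-71],"fingers":0},{"slide":[0,158,12],"angular":[0,0,-71],"fingers":0},{"slide":[0,158,12],"angular":[0,0,-71],"fingers":0},{"slide":[0,158,12],"angular":[0,0,-71],"fingers":0}])

```text
clock: 4.05
tcp_pos: [0.5393, 0.3889, 0.2001]
orientation: [-0.0, -0.475, 0.88, -0.0]
wrist_force: [-0.5, 0.3, 0.3]
finger_gap: 0.0852
grip_force: 0.0
```

```bash
python3 -c "
from h import *
plan((.5392,.3935,.12),84.5-180)
for n in('top','side'):
  p=read_camera(n)
  print(proj(p,(.5392,.3935,.063)),proj(p,get_state()['tcp_pos']))"
```

```text
t 4.05 tcp [0.5393 0.3889 0.2001] xang -123.28 j6 [ 29. -28.] F [-0.5  0.3  0.3] gap 0.0852 0.0
slide [-3.8  2.7 80.1] ang [ 1.000e-02 -2.000e-02 -2.778e+01]
[189.61962129 185.54957682] [175.49748254 182.16123837]
[289.21275004 316.54702162] [286.78880281 270.95922996]
```

Call:
jog_arm(moves=[{"slide":[-4,3,20],"angular":[0,0,-27.8],"fingers":0},{"slide":[-4,3,40],"angular":[0,0,-27.8],"fingers":0},{"slide":[-4,3,60],"angular":[0,0,-27.8],"fingers":0},{"slide":[-4,3,80],"angular":[0,0,-27.8],"fingers":0},{"slide":[-4,3,80],"angular":[0,0,-27.8],"fingers":0},{"slide":[-4,3,80],"angular":[0,0,-27.8],"fingers":0}])

```text
clock: 4.65
tcp_pos: [0.5382, 0.3932, 0.1192]
orientation: [-0.002, -0.668, 0.744, 0.0]
wrist_force: [-0.1, 0.2, -0.2]
finger_gap: 0.0855
grip_force: 0.0
```

```bash
python3 -c "
from h import *
plan((.5392,.3935,.048),84.5-180)
b=read_camera('side'); save(b,'g1.png',(220,230,380,370),4)"
```

```text
t 4.65 tcp [0.5382 0.3932 0.1192] xang -96.14 j6 [ 29. -55.] F [-0.1  0.2 -0.2] gap 0.0855 0.0
slide [-0.5 -1.1 71.2] ang [ 0.14 -0.11 -0.64]
```

View pics/g1.png

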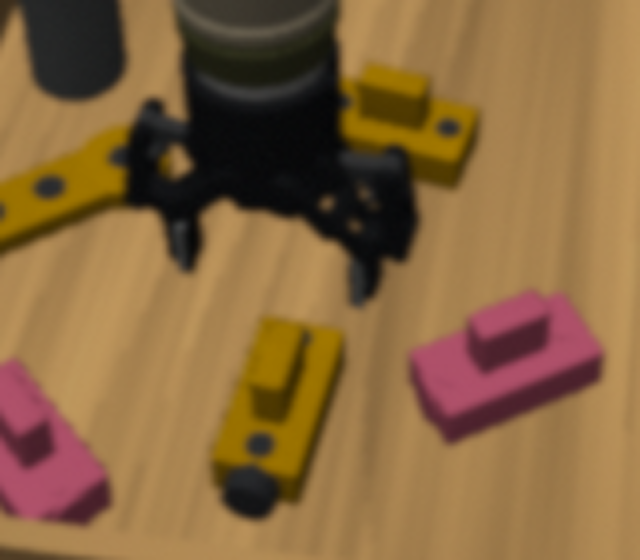

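The open fingers straddle the lug at crop (270,370), with room on both sides. The stud is at crop (250,490), facing the camera.

Call:
jog_arm(moves=[{"slide":[-0.5,-1,25],"angular":[0,0,-0.6],"fingers":0},{"slide":[-0.5,-1,50],"angular":[0,0,-0.6],"fingers":0},{"slide":[-0.5,-1,65],"angular":[0,0,-0.6],"fingers":0},{"slide":[-0.5,-1,72],"angular":[0,0,-0.6],"fingers":0},{"slide":[-0.5,-1,72],"angular":[0,0,-0.6],"fingers":0.3},{"slide":[-0.5,-1,72],"angular":[0,0,-0.6],"fingers":0.6},{"slide":[-0.5,-1,72],"angular":[0,0,-0.6],"fingers":1},{"slide":[-0.5,-1,72],"angular":[0,0,-0.6],"fingers":1},{"slide":[-0.5,-1,72],"angular":[0,0,-0.6],"fingers":1},{"slide":[-0.5,-1,72],"angular":[0,0,-0.6],"fingers":1}], squeeze=50)

```text
clock: 5.53
tcp_pos: [0.5405, 0.3946, 0.0495]
orientation: [0.001, -0.674, 0.739, -0.0]
wrist_force: [-2.0, -0.5, 3.6]
finger_gap: 0.0191
grip_force: 53.4
```

Call:
jog_arm(moves=[{"slide":[0,0,0],"angular":[0,0,0],"fingers":1},{"slide":[0,0,0],"angular":[0,0,0],"fingers":1},{"slide":[0,0,0],"angular":[0,0,0],"fingers":1}])

```text
clock: 5.78
tcp_pos: [0.5405, 0.3946, 0.0495]
orientation: [0.001, -0.674, 0.739, -0.0]
wrist_force: [-2.0, 0.2, 6.0]
finger_gap: 0.0188
grip_force: 53.7
```

```bash
python3 -c "
from h import *
plan((.5392,.3935,.15),84.5-180)
print(fitcast([read_camera('side')],[.537,.391,1.5],r=26))"
```

```text
t 5.78 tcp [0.5405 0.3946 0.0495] xang -95.23 j6 [ 29. -56.] F [-2.   0.2  6. ] gap 0.0188 53.7
slide [   1.1    1.1 -100.5] ang [-0.07  0.06  0.27]
(array([0.53966588, 0.38811521, 1.42623934]), np.float64(0.48991355299949646))
```

Call:
jog_arm(moves=[{"slide":[0,0,-15],"angular":[0,0,0],"fingers":1},{"slide":[0,0,-50],"angular":[0,0,0],"fingers":1},{"slide":[0,0,-90],"angular":[0,0,7],"fingers":1},{"slide":[0,0,-130],"angular":[0,0,14],"fingers":1},{"slide":[15,0,-150],"angular":[0,0,21],"fingers":1},{"slide":[40,0,-150],"angular":[0,0,28],"fingers":1},{"slide":[70,0,-150],"angular":[0,0,35],"fingers":1},{"slide":[100,0,-150],"angular":[0,0,42],"fingers":1},{"slide":[130,0,-150],"angular":[0,0,49],"fingers":1},{"slide":[160,0,-150],"angular":[0,0,56],"fingers":1}])

```text
clock: 6.67
tcp_pos: [0.5243, 0.2332, 0.197]
orientation: [-0.001, -0.246, 0.969, -0.0]
wrist_force: [0.8, -0.1, -4.3]
finger_gap: 0.0185
grip_force: 52.2
```

```bash
python3 -c "
from h import *
plan((.507,-.0833,.2),88.3)"
```

```text
t 6.67 tcp [0.5243 0.2332 0.197 ] xang -151.56 j6 [ 16. -12.] F [ 0.8 -0.1 -4.3] gap 0.0185 52.2
slide [ 166.  -270.1   -2.6] ang [-1.6000e-01 -1.0000e-01  1.2014e+02]
```

Lifted; the wrist shows about 0.45–0.5 kg.

Call:
jog_arm(moves=[{"slide":[15,-25,-2],"angular":[0,0,7],"fingers":1},{"slide":[32,-52,-2],"angular":[0,0,14],"fingers":1},{"slide":[49,-80,-2],"angular":[0,0,21],"fingers":1},{"slide":[66,-108,-2],"angular":[0,0,28],"fingers":1},{"slide":[83,-135,-2],"angular":[0,0,35],"fingers":1},{"slide":[100,-162,-2],"angular":[0,0,42],"fingers":1},{"slide":[116,-190,-2],"angular":[0,0,49],"fingers":1},{"slide":[133,-216,-2],"angular":[0,0,56],"fingers":1},{"slide":[150,-243,-2],"angular":[0,0,63],"fingers":1},{"slide":[166,-270,-2],"angular":[0,0,70],"fingers":1}])

```text
clock: 7.5
tcp_pos: [0.5086, -0.083, 0.1993]
orientation: [-0.001, 0.355, 0.935, -0.0]
wrist_force: [-0.2, -1.0, -5.9]
finger_gap: 0.0189
grip_force: 52.2
```

```bash
python3 -c "
from h import *
plan((.507,-.0833,.18),88.3)"
```

```text
t 7.5 tcp [ 0.5086 -0.083   0.1993] xang 138.41 j6 [-18.  23.] F [-0.2 -1.  -5.9] gap 0.0189 52.2
slide [ 1.  -1.2 19.3] ang [-0.11 -0.08 50.11]
```

Call:
jog_arm(moves=[{"slide":[1,-1,0],"angular":[0,0,7],"fingers":1},{"slide":[1,-1,0],"angular":[0,0,14],"fingers":1},{"slide":[1,-1,10],"angular":[0,0,21],"fingers":1},{"slide":[1,-1,20],"angular":[0,0,28],"fingers":1},{"slide":[1,-1,35],"angular":[0,0,35],"fingers":1},{"slide":[1,-1,50],"angular":[0,0,42],"fingers":1},{"slide":[1,-1,65],"angular":[0,0,49],"fingers":1},{"slide":[1,-1,75],"angular":[0,0,50],"fingers":1},{"slide":[1,-1,80],"angular":[0,0,50],"fingers":1},{"slide":[1,-1,80],"angular":[0,0,50],"fingers":1}])

```text
clock: 8.33
tcp_pos: [0.5073, -0.0815, 0.1187]
orientation: [-0.001, 0.714, 0.7, -0.001]
wrist_force: [-0.8, -1.1, -4.7]
finger_gap: 0.0189
grip_force: 51.9
```

Run:
```python
from h import *
plan((.507,-.0833,.0585),88.3)
a=read_camera("top"); b=read_camera("side"); 
A=cv2.resize(a["color"][150:240,300:450,::-1],(750,450),interpolation=cv2.INTER_CUBIC)
save(b,"p1.png",(270,110,410,240),4)
print(fitcast([b],[.507,-.083,-1.6],z=.071,r=32))
```

```text
t 8.33 tcp [ 0.5073 -0.0815  0.1187] xang 88.93 j6 [-18.  73.] F [-0.8 -1.1 -4.7] gap 0.0189 51.9
slide [-1.9 -0.  60.2] ang [-0.19 -0.05  0.63]
(array([ 0.50920286, -0.08300856, -1.58691143]), np.float64(0.22773972153663635))
```

View pics/p1.png

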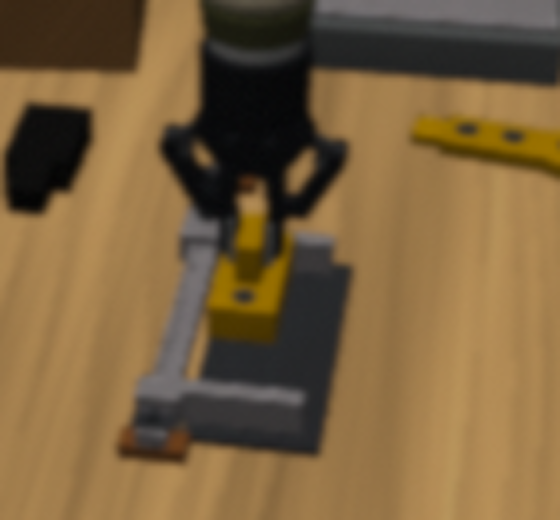

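The casting hangs level over the plate, plain end towards the anvil (crop 230,390) and clear of both jaws. Lowering it.

Call:
jog_arm(moves=[{"slide":[-2,0,20],"angular":[0,0,0.6],"fingers":1},{"slide":[-2,0,38],"angular":[0,0,0.6],"fingers":1},{"slide":[-2,0,50],"angular":[0,0,0.6],"fingers":1},{"slide":[-2,0,56],"angular":[0,0,0.6],"fingers":1},{"slide":[-2,0,59],"angular":[0,0,0.6],"fingers":1},{"slide":[-2,0,59],"angular":[0,0,0.6],"fingers":1}])

```text
clock: 8.93
tcp_pos: [0.5088, -0.0839, 0.0616]
orientation: [0.0, 0.718, 0.696, 0.0]
wrist_force: [-0.1, 0.1, -5.2]
finger_gap: 0.0191
grip_force: 51.9
```

Call:
jog_arm(moves=[{"slide":[0,0,0.7],"angular":[0,0,0],"fingers":1},{"slide":[0,0,0.7],"angular":[0,0,0],"fingers":1}])

```text
clock: 9.1
tcp_pos: [0.5094, -0.0841, 0.0616]
orientation: [0.001, 0.718, 0.696, 0.0]
wrist_force: [-0.2, 0.4, -5.0]
finger_gap: 0.0185
grip_force: 52.0
```

Run:
```python
from h import *
plan((.507,-.0833,.0575),88.3)
b=read_camera("side"); print(fitcast([b],[.507,-.083,-1.6],z=.008,r=32))
```

```text
t 9.1 tcp [ 0.5094 -0.0841  0.0616] xang 88.18 j6 [-18.  74.] F [-0.2  0.4 -5. ] gap 0.0185 52.0
slide [ 0.7 -2.4  4.1] ang [ 0.11  0.04 -0.12]
(array([ 0.51151834, -0.10027587, -1.62587135]), np.float64(0.4283769130706787))
```

Call:
jog_arm(moves=[{"slide":[0,-2,2],"angular":[0,0,0],"fingers":1},{"slide":[0,-2,3],"angular":[0,0,0],"fingers":1},{"slide":[0,-2,3],"angular":[0,0,0],"fingers":1}])

```text
clock: 9.4
tcp_pos: [0.5063, -0.0837, 0.0577]
orientation: [-0.0, 0.718, 0.696, -0.0]
wrist_force: [0.7, -0.1, -4.7]
finger_gap: 0.0191
grip_force: 52.1
```

Call:
jog_arm(moves=[{"slide":[0,0,1],"angular":[0,0,0],"fingers":1},{"slide":[0,0,1],"angular":[0,0,0],"fingers":1}])

```text
clock: 9.57
tcp_pos: [0.5064, -0.0838, 0.0575]
orientation: [0.0, 0.718, 0.696, -0.0]
wrist_force: [-2.0, 0.7, 2.9]
finger_gap: 0.0189
grip_force: 53.1
```

On the plate. Release and rise.

Call:
jog_arm(moves=[{"slide":[0,0,0],"angular":[0,0,0],"fingers":0.4},{"slide":[0,0,0],"angular":[0,0,0],"fingers":0.4},{"slide":[0,0,0],"angular":[0,0,0],"fingers":0.4},{"slide":[0,0,0],"angular":[0,0,0],"fingers":0.4},{"slide":[0,0,-15],"angular":[0,0,0],"fingers":0.4},{"slide":[0,0,-50],"angular":[0,0,0],"fingers":0.4},{"slide":[0,0,-90],"angular":[0,0,0],"fingers":0.4},{"slide":[-30,0,-110],"angular":[0,0,0],"fingers":0.4},{"slide":[-70,0,-110],"angular":[0,0,0],"fingers":0.4},{"slide":[-110,0,-110],"angular":[0,0,0],"fingers":0.4}])

```text
clock: 10.4
tcp_pos: [0.5045, -0.1949, 0.1693]
orientation: [0.003, 0.717, 0.697, 0.001]
wrist_force: [1.0, -0.3, -1.0]
finger_gap: 0.0509
grip_force: 0.0
```

Call:
jog_arm(moves=[{"slide":[-40,0,0],"angular":[0,0,0],"fingers":0.6},{"slide":[-80,0,0],"angular":[0,0,0],"fingers":0.6},{"slide":[-120,0,0],"angular":[0,0,0],"fingers":0.6},{"slide":[-160,0,0],"angular":[0,0,0],"fingers":0.6},{"slide":[-160,0,0],"angular":[0,0,0],"fingers":0.6}])

```text
clock: 10.82
tcp_pos: [0.4976, -0.3612, 0.1663]
orientation: [0.002, 0.721, 0.693, -0.001]
wrist_force: [0.6, -0.3, -0.2]
finger_gap: 0.0341
grip_force: 0.0
```

Run:
```python
from h import *
plan((.563,-.26,.15),-1.7)
a=read_camera("top"); b=read_camera("side")
for ps in([a],[b],[a,b]): print(fitcast(ps,[.507,-.083,-1.6],z=.008,r=26))
A=cv2.resize(a["color"][165:240,310:450,::-1],(700,375),interpolation=cv2.INTER_CUBIC); B=cv2.resize(b["color"][140:230,290:370,::-1],None,fx=2.5,fy=2.5,interpolation=cv2.INTER_CUBIC)
C=np.zeros((600,700,3),np.uint8); C[:375]=A; C[375:,:B.shape[1]]=B; cv2.imwrite("pics/q1.png",C)
```

```text
t 10.82 tcp [ 0.4976 -0.3612  0.1663] xang 87.8 j6 [-43.  49.] F [ 0.6 -0.3 -0.2] gap 0.0341 0.0
slide [103.7  61.4  15.9] ang [ 0.27  0.12 89.5 ]
(array([ 0.50552996, -0.0860788 , -1.58373726]), np.float64(0.18246981501579285))
(array([ 0.50776116, -0.09927756, -1.61268521]), np.float64(0.28828829526901245))
(array([ 0.50694899, -0.08691205, -1.58540237]), np.float64(0.5212916135787964))
```

View pics/q1.png

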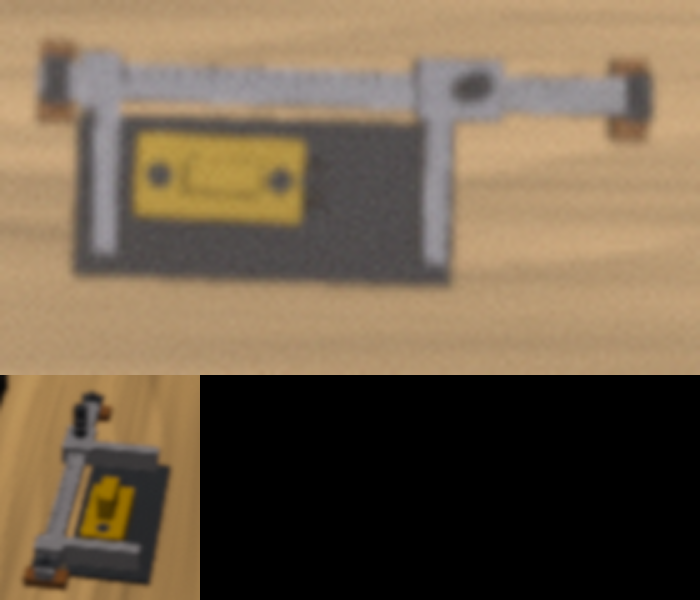

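The casting sits square on the plate, plain end about 7 mm from the anvil and the stud facing the moving jaw. The post top is at pixel (404,182).

Run:
```python
from h import *
a=read_camera("top"); v=(.5061,-.1163,-.029)
X=ray(a,(404.2,182.3),.084); c,s=np.cos(v[2]),np.sin(v[2]); d=X[:2]-v[:2]; print(X,"cal",c*d[0]+s*d[1],-s*d[0]+c*d[1])
for dy in(-.16,): 
    w=T([(.0575,dy,.062)],v)[0]; print(w); plan((w[0],w[1],.1),88.3)
```

```text
[ 0.55786757 -0.22710142  0.084     ] cal 0.05495859636351553 -0.10925378078825757
(np.float64(0.5589364732904656), np.float64(-0.2778999909969859), 0.062)
t 10.97 tcp [ 0.4974 -0.3538  0.1661] xang 88.09 j6 [-43.  49.] F [ 0.1 -0.2  0.2] gap 0.034 0.0
slide [77.8 59.  66.1] ang [-0.04 -0.06 -0.21]
```

Call:
jog_arm(moves=[{"slide":[20,30,0],"angular":[0,0,0],"fingers":1},{"slide":[50,58,10],"angular":[0,0,0],"fingers":1},{"slide":[78,58,35],"angular":[0,0,-0.2],"fingers":1},{"slide":[78,58,65],"angular":[0,0,-0.2],"fingers":1},{"slide":[78,58,85],"angular":[0,0,-0.2],"fingers":1},{"slide":[78,58,100],"angular":[0,0,-0.2],"fingers":1},{"slide":[78,58,104],"angular":[0,0,-0.2],"fingers":1},{"slide":[78,58,104],"angular":[0,0,-0.2],"fingers":1}])

```text
clock: 11.63
tcp_pos: [0.5575, -0.2753, 0.0615]
orientation: [-0.002, 0.716, 0.698, -0.0]
wrist_force: [-0.3, 0.6, 1.3]
finger_gap: 0.0
grip_force: 0.0
```

Run:
```python
from h import *
w=T([(.0570,-.14,.062)],(.5061,-.1163,-.029))[0]; plan(w,88.3)
b=read_camera("side"); save(b,"r1.png",(270,100,400,230),4)
```

```text
t 11.63 tcp [ 0.5575 -0.2753  0.0615] xang 88.48 j6 [-34.  58.] F [-0.3  0.6  1.3] gap 0.0 0.0
slide [17.4  1.1 -0.4] ang [-0.15 -0.1   0.18]
```

View pics/r1.png

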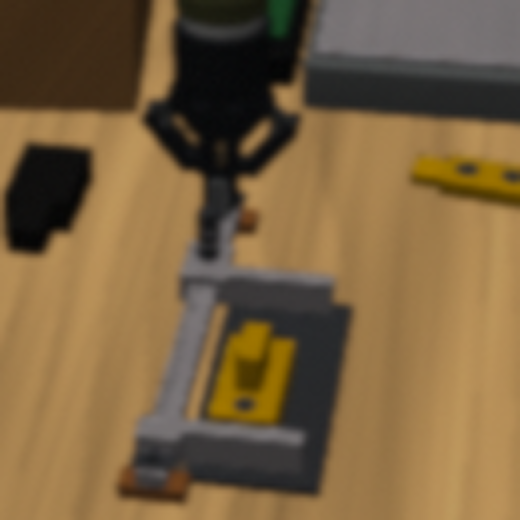

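The closed fingers stand right behind the post, in line with it (crop 210,230). I'll advance in slow rows.

Call:
jog_arm(moves=[{"slide":[8,0.5,0],"angular":[0,0,0],"fingers":1},{"slide":[15,0.5,0],"angular":[0,0,0],"fingers":1},{"slide":[19,0.5,0],"angular":[0,0,0],"fingers":1},{"slide":[23,0.5,0],"angular":[0,0,0],"fingers":1},{"slide":[27,0.5,0],"angular":[0,0,0],"fingers":1},{"slide":[31,0.5,0],"angular":[0,0,0],"fingers":1},{"slide":[35,0.5,0],"angular":[0,0,0],"fingers":1},{"slide":[40,0.5,0],"angular":[0,0,0],"fingers":1},{"slide":[45,0.5,0],"angular":[0,0,0],"fingers":1},{"slide":[50,0.5,0],"angular":[0,0,0],"fingers":1}])

```text
clock: 12.52
tcp_pos: [0.5604, -0.2276, 0.063]
orientation: [0.0, 0.717, 0.697, -0.0]
wrist_force: [-0.6, -4.1, 3.3]
finger_gap: 0.0002
grip_force: 1.8
```

Call:
jog_arm(moves=[{"slide":[3,0,0],"angular":[0,0,0],"fingers":1},{"slide":[6,0,0],"angular":[0,0,0],"fingers":1},{"slide":[9,0,0],"angular":[0,0,0],"fingers":1},{"slide":[12,0,0],"angular":[0,0,0],"fingers":1},{"slide":[15,0,0],"angular":[0,0,0],"fingers":1},{"slide":[17,0,0],"angular":[0,0,0],"fingers":1}])

```text
clock: 13.02
tcp_pos: [0.5608, -0.2102, 0.0626]
orientation: [-0.0, 0.717, 0.697, 0.0]
wrist_force: [-0.7, -3.0, 1.8]
finger_gap: -0.0002
grip_force: 1.6
```

Run:
```python
from h import *
w=T([(.0570,-.08,.062)],(.5061,-.1163,-.029))[0]; plan(w,88.3)
a=read_camera("top"); b=read_camera("side")
print(fitcast([a],[.507,-.087,-1.59],z=.008,r=26))
A=cv2.resize(a["color"][165:240,310:450,::-1],(700,375),interpolation=cv2.INTER_CUBIC); B=cv2.resize(b["color"][140:230,290:370,::-1],None,fx=2.5,fy=2.5,interpolation=cv2.INTER_CUBIC)
C=np.zeros((600,700,3),np.uint8); C[:375]=A; C[375:,:B.shape[1]]=B; cv2.imwrite("pics/q2.png",C)
```

```text
t 13.02 tcp [ 0.5608 -0.2102  0.0626] xang 88.37 j6 [-28.  63.] F [-0.7 -3.   1.8] gap -0.0002 1.6
slide [12.3 -0.3  0.6] ang [ 0.   -0.    0.07]
(array([ 0.50601306, -0.08583605, -1.58847687]), np.float64(0.18863636255264282))
```

View pics/q2.png

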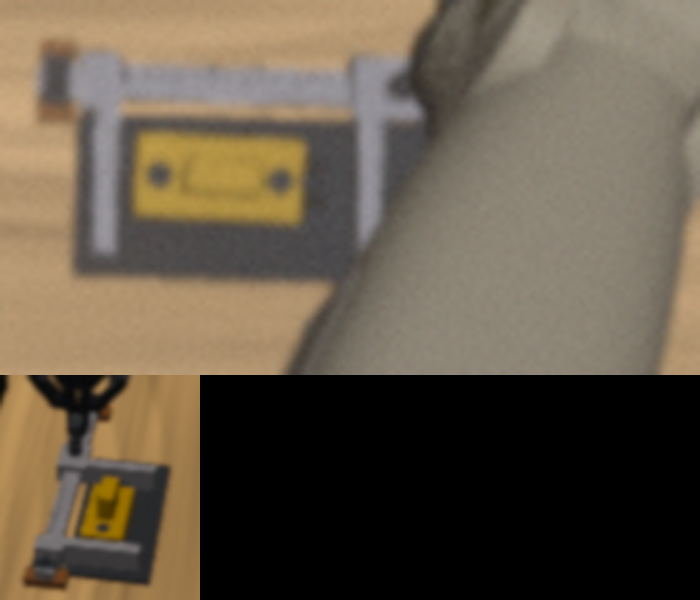

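Call:
jog_arm(moves=[{"slide":[3,0,0],"angular":[0,0,0],"fingers":1},{"slide":[6,0,0],"angular":[0,0,0],"fingers":1},{"slide":[8,0,0],"angular":[0,0,0],"fingers":1},{"slide":[10,0,0],"angular":[0,0,0],"fingers":1},{"slide":[12,0,0],"angular":[0,0,0],"fingers":1}])

```text
clock: 13.53
tcp_pos: [0.5609, -0.1983, 0.0625]
orientation: [-0.0, 0.717, 0.697, -0.0]
wrist_force: [-0.7, -3.5, 1.1]
finger_gap: -0.0003
grip_force: 1.6
```

Call:
jog_arm(moves=[{"slide":[1.5,0,0],"angular":[0,0,0],"fingers":1},{"slide":[3,0,0],"angular":[0,0,0],"fingers":1},{"slide":[4,0,0],"angular":[0,0,0],"fingers":1},{"slide":[5,0,0],"angular":[0,0,0],"fingers":1}])

```text
clock: 13.87
tcp_pos: [0.561, -0.1934, 0.0625]
orientation: [-0.0, 0.717, 0.697, -0.0]
wrist_force: [-1.5, -4.0, 1.0]
finger_gap: 0.0001
grip_force: 1.6
```

Call:
jog_arm(moves=[{"slide":[1.5,0,0],"angular":[0,0,0],"fingers":1},{"slide":[3,0,0],"angular":[0,0,0],"fingers":1},{"slide":[4,0,0],"angular":[0,0,0],"fingers":1},{"slide":[5,0,0],"angular":[0,0,0],"fingers":1}])

```text
clock: 14.2
tcp_pos: [0.5611, -0.1893, 0.0625]
orientation: [0.0, 0.717, 0.697, -0.001]
wrist_force: [-1.5, -6.9, -0.3]
finger_gap: -0.0002
grip_force: 3.2
```

Run:
```python
from h import *
plan((.56,-.18,.062),88.3)
a=read_camera("top")
print(fitcast([a],[.507,-.087,-1.59],z=.008,r=26))
g=a["color"][198].mean(1); print(g[328:400].astype(int).tolist())
```

```text
t 14.2 tcp [ 0.5611 -0.1893  0.0625] xang 88.33 j6 [-26.  65.] F [-1.5 -6.9 -0.3] gap -0.0002 3.2
slide [ 9.3 -1.3  0.5] ang [-0.04  0.1   0.03]
(array([ 0.50518255, -0.08584034, -1.59118634]), np.float64(0.19015151262283325))
[103, 138, 152, 150, 138, 114, 89, 80, 95, 112, 120, 108, 100, 95, 101, 113, 124, 122, 112, 122, 129, 129, 131, 130, 130, 133, 132, 133, 131, 128, 129, 126, 126, 121, 127, 122, 113, 110, 117, 121, 126, 114, 90, 73, 66, 74, 105, 143, 150, 148, 140, 121, 93, 79, 76, 76, 83, 91, 95, 101, 105, 109, 109, 112, 116, 116, 120, 123, 124, 126, 125, 123]
```

Call:
jog_arm(moves=[{"slide":[1,0,0],"angular":[0,0,0],"fingers":1},{"slide":[2,0,0],"angular":[0,0,0],"fingers":1},{"slide":[3,0,0],"angular":[0,0,0],"fingers":1},{"slide":[3,0,0],"angular":[0,0,0],"fingers":1}])

```text
clock: 14.58
tcp_pos: [0.5611, -0.1862, 0.0625]
orientation: [0.0, 0.717, 0.697, -0.001]
wrist_force: [-2.7, -5.5, 0.5]
finger_gap: -0.0003
grip_force: 2.8
```

Call:
jog_arm(moves=[{"slide":[0.7,0,0],"angular":[0,0,0],"fingers":1},{"slide":[1.5,0,0],"angular":[0,0,0],"fingers":1},{"slide":[1.5,0,0],"angular":[0,0,0],"fingers":1}])

```text
clock: 14.83
tcp_pos: [0.5611, -0.1848, 0.0625]
orientation: [0.0, 0.717, 0.697, -0.001]
wrist_force: [-1.4, -6.8, 0.2]
finger_gap: 0.0002
grip_force: 2.9
```

Call:
jog_arm(moves=[{"slide":[0.5,0,0],"angular":[0,0,0],"fingers":1},{"slide":[1,0,0],"angular":[0,0,0],"fingers":1},{"slide":[1,0,0],"angular":[0,0,0],"fingers":1}])

```text
clock: 15.08
tcp_pos: [0.5612, -0.1838, 0.0625]
orientation: [0.0, 0.717, 0.697, -0.001]
wrist_force: [-2.5, -6.6, 0.0]
finger_gap: 0.0003
grip_force: 3.0
```

Call:
jog_arm(moves=[{"slide":[0.5,0,0],"angular":[0,0,0],"fingers":1},{"slide":[1,0,0],"angular":[0,0,0],"fingers":1},{"slide":[1,0,0],"angular":[0,0,0],"fingers":1}])

```text
clock: 15.33
tcp_pos: [0.5612, -0.1828, 0.0625]
orientation: [0.0, 0.717, 0.697, -0.001]
wrist_force: [-1.5, -5.7, -0.6]
finger_gap: -0.0002
grip_force: 3.0
```

Call:
jog_arm(moves=[{"slide":[0.5,0,0],"angular":[0,0,0],"fingers":1},{"slide":[1,0,0],"angular":[0,0,0],"fingers":1},{"slide":[1,0,0],"angular":[0,0,0],"fingers":1}])

```text
clock: 15.58
tcp_pos: [0.5612, -0.1818, 0.0625]
orientation: [0.0, 0.717, 0.697, -0.001]
wrist_force: [-2.5, -5.6, 0.1]
finger_gap: 0.0
grip_force: 3.0
```

Run:
```python
from h import *
plan((.56,-.18,.062),88.3)
a=read_camera("top")
print(fitcast([a],[.507,-.083,-1.59],z=.008,r=26))
g=a["color"][198].mean(1); print(g[328:342].astype(int).tolist())
```

```text
t 15.58 tcp [ 0.5612 -0.1818  0.0625] xang 88.32 j6 [-26.  66.] F [-2.5 -5.6  0.1] gap 0.0 3.0
slide [ 1.8 -1.2  0.5] ang [-0.05  0.09  0.02]
(array([ 0.50392172, -0.07691332, -1.56911951]), np.float64(0.20136037468910217))
[102, 136, 149, 147, 140, 124, 115, 125, 123, 111, 102, 104, 111, 124]
```

Call:
jog_arm(moves=[{"slide":[0.3,0,0],"angular":[0,0,0],"fingers":1},{"slide":[0.7,0,0],"angular":[0,0,0],"fingers":1},{"slide":[0.7,0,0],"angular":[0,0,0],"fingers":1}])

```text
clock: 15.88
tcp_pos: [0.5612, -0.1811, 0.0626]
orientation: [0.0, 0.717, 0.697, -0.001]
wrist_force: [-1.9, -5.3, 0.3]
finger_gap: 0.0003
grip_force: 3.0
```

Call:
jog_arm(moves=[{"slide":[0.3,0,0],"angular":[0,0,0],"fingers":1},{"slide":[0.7,0,0],"angular":[0,0,0],"fingers":1},{"slide":[0.7,0,0],"angular":[0,0,0],"fingers":1}])

```text
clock: 16.13
tcp_pos: [0.5612, -0.1805, 0.0625]
orientation: [0.0, 0.717, 0.697, -0.001]
wrist_force: [-2.1, -5.5, -0.0]
finger_gap: -0.0
grip_force: 3.0
```

Call:
jog_arm(moves=[{"slide":[0.3,0,0],"angular":[0,0,0],"fingers":1},{"slide":[0.5,0,0],"angular":[0,0,0],"fingers":1},{"slide":[0.5,0,0],"angular":[0,0,0],"fingers":1}])

```text
clock: 16.38
tcp_pos: [0.5612, -0.1801, 0.0625]
orientation: [0.0, 0.717, 0.697, -0.001]
wrist_force: [-2.5, -6.3, 0.6]
finger_gap: 0.0001
grip_force: 3.2
```

Call:
jog_arm(moves=[{"slide":[0.3,0,0],"angular":[0,0,0],"fingers":1},{"slide":[0.5,0,0],"angular":[0,0,0],"fingers":1},{"slide":[0.5,0,0],"angular":[0,0,0],"fingers":1}])

```text
clock: 16.63
tcp_pos: [0.5612, -0.1799, 0.0625]
orientation: [0.001, 0.718, 0.697, -0.001]
wrist_force: [-3.1, -7.7, 0.2]
finger_gap: -0.0001
grip_force: 3.7
```

Call:
jog_arm(moves=[{"slide":[0.3,0,0],"angular":[0,0,0],"fingers":1},{"slide":[0.5,0,0],"angular":[0,0,0],"fingers":1},{"slide":[0.5,0,0],"angular":[0,0,0],"fingers":1}])

```text
clock: 16.88
tcp_pos: [0.5612, -0.1797, 0.0626]
orientation: [0.001, 0.718, 0.696, -0.001]
wrist_force: [-2.9, -8.3, -0.2]
finger_gap: 0.0
grip_force: 4.2
```

Call:
jog_arm(moves=[{"slide":[0.4,0,0],"angular":[0,0,0],"fingers":1},{"slide":[0.8,0,0],"angular":[0,0,0],"fingers":1},{"slide":[0.8,0,0],"angular":[0,0,0],"fingers":1},{"slide":[0.8,0,0],"angular":[0,0,0],"fingers":1}])

```text
clock: 17.22
tcp_pos: [0.5612, -0.1794, 0.0626]
orientation: [0.001, 0.718, 0.696, -0.002]
wrist_force: [-2.7, -9.7, -1.2]
finger_gap: 0.0002
grip_force: 4.9
```

Call:
jog_arm(moves=[{"slide":[0.4,0,0],"angular":[0,0,0],"fingers":1},{"slide":[0.8,0,0],"angular":[0,0,0],"fingers":1},{"slide":[0.8,0,0],"angular":[0,0,0],"fingers":1},{"slide":[0.8,0,0],"angular":[0,0,0],"fingers":1}])

```text
clock: 17.55
tcp_pos: [0.5612, -0.1791, 0.0626]
orientation: [0.001, 0.718, 0.696, -0.002]
wrist_force: [-2.8, -11.3, -1.0]
finger_gap: -0.0001
grip_force: 5.7
```

Call:
jog_arm(moves=[{"slide":[0.4,0,0],"angular":[0,0,0],"fingers":1},{"slide":[0.9,0,0],"angular":[0,0,0],"fingers":1},{"slide":[0.9,0,0],"angular":[0,0,0],"fingers":1},{"slide":[0.9,0,0],"angular":[0,0,0],"fingers":1}])

```text
clock: 17.88
tcp_pos: [0.5613, -0.1788, 0.0626]
orientation: [0.002, 0.718, 0.696, -0.003]
wrist_force: [-3.1, -12.6, -1.6]
finger_gap: 0.0001
grip_force: 6.5
```

Run:
```python
from h import *
F=[]
for i in range(8): a=read_camera("top"); F.append(get_state()["wrist_force"])
print(np.mean(F,0),np.std(F,0)); plan((.56,-.18,.062),88.3)
print(fitcast([a],[.507,-.077,-1.59],z=.008,r=26))
```

```text
[ -3.38843669 -12.619931    -1.55050581] [0.71007149 0.46783565 0.57595949]
t 18.28 tcp [ 0.5612 -0.1788  0.0626] xang 88.23 j6 [-25.  66.] F [ -4.1 -12.7  -1.1] gap 0.0003 6.5
slide [-1.3 -1.2  0.6] ang [-0.06  0.33 -0.07]
(array([ 0.50308437, -0.07503706, -1.55457097]), np.float64(0.2103690207004547))
```

Call:
jog_arm(moves=[{"slide":[-1,0,0],"angular":[0,0,0],"fingers":1},{"slide":[-2,0,0],"angular":[0,0,0],"fingers":1},{"slide":[-2,0,0],"angular":[0,0,0],"fingers":1}])

```text
clock: 18.53
tcp_pos: [0.5612, -0.1792, 0.0625]
orientation: [0.001, 0.718, 0.696, -0.001]
wrist_force: [-2.8, -7.4, -0.2]
finger_gap: 0.0002
grip_force: 3.8
```

Call:
jog_arm(moves=[{"slide":[-1,0,0],"angular":[0,0,0],"fingers":1},{"slide":[-2,0,0],"angular":[0,0,0],"fingers":1},{"slide":[-2,0,0],"angular":[0,0,0],"fingers":1}])

```text
clock: 18.78
tcp_pos: [0.5612, -0.1798, 0.0625]
orientation: [-0.0, 0.717, 0.697, -0.0]
wrist_force: [-2.7, -3.8, 0.8]
finger_gap: -0.0002
grip_force: 2.0
```

Call:
jog_arm(moves=[{"slide":[-1,0,0],"angular":[0,0,0],"fingers":1},{"slide":[-2,0,0],"angular":[0,0,0],"fingers":1},{"slide":[-2,0,0],"angular":[0,0,0],"fingers":1}])

```text
clock: 19.03
tcp_pos: [0.5619, -0.1811, 0.0626]
orientation: [-0.0, 0.717, 0.697, 0.001]
wrist_force: [-0.8, -0.6, -0.1]
finger_gap: -0.0001
grip_force: 0.0
```

Contact is released. I'll clear the hand and measure the jaw's tilt from the pictures.

Call:
jog_arm(moves=[{"slide":[-8,0,0],"angular":[0,0,0],"fingers":1},{"slide":[-20,0,0],"angular":[0,0,0],"fingers":1},{"slide":[-30,0,-10],"angular":[0,0,0],"fingers":1},{"slide":[-50,0,-40],"angular":[0,0,0],"fingers":1},{"slide":[-80,-10,-70],"angular":[0,0,0],"fingers":1},{"slide":[-110,-30,-90],"angular":[0,0,0],"fingers":1},{"slide":[-150,-40,-100],"angular":[0,0,0],"fingers":1},{"slide":[-180,-50,-100],"angular":[0,0,0],"fingers":1},{"slide":[-180,-50,-100],"angular":[0,0,0],"fingers":1}])

```text
clock: 19.78
tcp_pos: [0.5049, -0.3677, 0.1642]
orientation: [0.003, 0.719, 0.694, -0.001]
wrist_force: [0.2, 0.0, 0.9]
finger_gap: 0.0003
grip_force: 0.0
```

Run:
```python
from h import *
S=[read_camera("top") for i in range(6)]; a=S[-1]; b=read_camera("side")
plan((.56,-.18,.062),88.3)
m=np.mean([x["color"].astype(float) for x in S],0).mean(2)
def col(x0,x1,y0,y1):
    out=[]
    for y in range(y0,y1):
        r=m[y,x0:x1]; w=np.clip(r-105,0,None); out.append((np.arange(x0,x1)*w).sum()/w.sum())
    return np.array(out)
print(np.round(m[214,325:400]).astype(int).tolist()); print(np.round(m[190,325:400]).astype(int).tolist())
v=(.5061,-.1163,-.029)
A=cv2.resize(m[165:240,310:450],(700,375),interpolation=cv2.INTER_CUBIC); B=cv2.resize(b["color"][140:230,290:370,::-1],None,fx=2.5,fy=2.5,interpolation=cv2.INTER_CUBIC)
A=cv2.resize(np.mean([x["color"].astype(float) for x in S],0)[165:240,310:450,::-1],(700,375),interpolation=cv2.INTER_CUBIC)
C=np.zeros((600,700,3),np.uint8); C[:375]=np.clip(A,0,255); C[375:,:B.shape[1]]=B; cv2.imwrite("pics/q3.png",C); np.save("m.npy",m)
```

```text
t 20.13 tcp [ 0.5067 -0.3589  0.1623] xang 88.46 j6 [-43.  49.] F [ 0.3  0.3 -0.6] gap 0.0001 0.0
slide [180.2  48.5 100.4] ang [-0.04 -0.04  0.16]
[93, 81, 86, 106, 128, 138, 138, 131, 101, 82, 77, 79, 79, 78, 78, 78, 77, 76, 78, 78, 78, 76, 78, 76, 77, 77, 76, 76, 77, 76, 77, 75, 77, 78, 77, 78, 76, 77, 76, 76, 76, 77, 77, 76, 77, 81, 107, 138, 151, 150, 137, 107, 83, 77, 78, 77, 78, 78, 80, 77, 78, 78, 80, 78, 78, 79, 78, 78, 79, 79, 78, 77, 78, 79, 90]
[109, 89, 85, 103, 132, 150, 151, 146, 129, 100, 84, 80, 81, 80, 79, 80, 80, 80, 81, 80, 81, 80, 81, 81, 82, 83, 81, 80, 80, 82, 80, 82, 83, 81, 82, 81, 81, 80, 81, 82, 82, 82, 83, 82, 82, 85, 111, 142, 153, 150, 143, 122, 99, 84, 82, 83, 85, 87, 87, 87, 87, 87, 88, 88, 93, 95, 94, 93, 92, 91, 93, 95, 100, 103, 111]
```

View pics/q3.png

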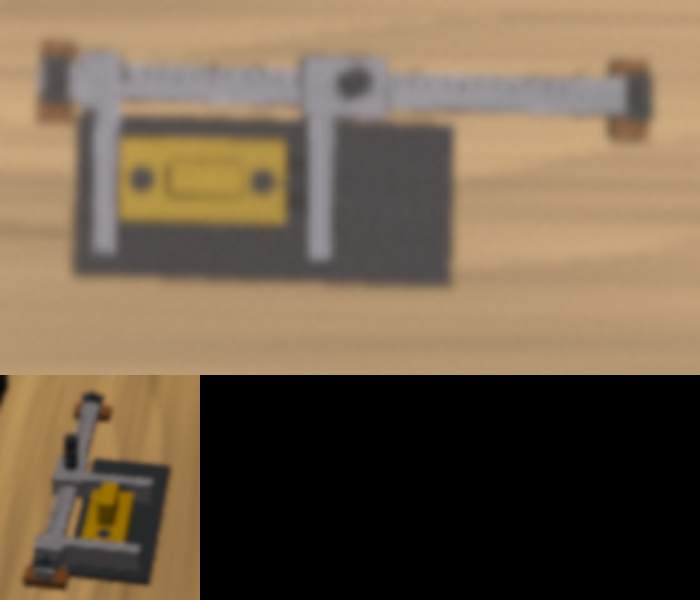

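Run:
```python
import numpy as np
from h import *
m=np.load("m.npy")
def edge(x0,x1,sgn,rows):
    out=[]
    for y in rows:
        r=sgn*np.diff(m[y,x0:x1]); r=np.clip(r,0,None); out.append((np.arange(x0,x1-1)+.5)@r/r.sum())
    return np.array(out)
rows=np.arange(193,212); a=read_camera("top")
for n,x0,x1,s in(("anvil back L",326,331,1),("anvil face R",331,335,-1),("jaw face L",369,374,1),("jaw back R",374,379,-1)):
    e=edge(x0,x1,s,rows); k=np.polyfit(rows,e,1); res=np.std(e-np.polyval(k,rows))
    P=[ray(a,(np.polyval(k,y),y),.04) for y in(193,211)]; d=P[0]-P[1]; print(n,"edge",e.mean().round(2),"res",res.round(3),"angle",round(np.arctan2(d[1],d[0]),4))
```

```text
anvil back L edge 328.31 res 0.049 angle 0.0123
anvil face R edge 332.25 res 0.17 angle 0.0351
jaw face L edge 371.25 res 0.03 angle 0.0087
jaw back R edge 375.89 res 0.053 angle -0.0164
```

Run:
```python
import numpy as np
from h import *
a=read_camera("top"); rows=np.arange(193,212)
now=np.load("m.npy"); t0=cv2.imread("pics/top0.png").astype(float).mean(2)
def cross(m,c,th=112):
    L,Rr=[],[]
    for y in rows:
        x=c
        while m[y,x]>th: x-=1
        L.append(x+(th-m[y,x])/(m[y,x+1]-m[y,x])); x=c
        while m[y,x]>th: x+=1
        Rr.append(x-(th-m[y,x])/(m[y,x-1]-m[y,x]))
    return np.array(L),np.array(Rr)
for n,m,c in(("anvil t0",t0,331),("jaw t0",t0,397),("jaw now",now,373)):
    for s,e in zip("LR",cross(m,c)):
        k=np.polyfit(rows,e,1); P=[ray(a,(np.polyval(k,y),y),.04) for y in(193,211)]; d=P[0]-P[1]
        print(n,s,e.mean().round(2),"res",np.std(e-np.polyval(k,rows)).round(3),"ang",round(np.arctan2(d[1],d[0]),4))
```

```text
anvil t0 L 328.24 res 0.084 ang 0.017
anvil t0 R 332.89 res 0.121 ang -0.018
jaw t0 L 394.44 res 0.137 ang -0.0209
jaw t0 R 513.85 res 22.605 ang -1.1053
jaw now L 371.26 res 0.064 ang 0.0081
jaw now R 375.98 res 0.061 ang -0.0251
```

The picture shows the casting flush on the anvil and the jaw on the stud. The tilt is too small to judge from it, so I'll touch the post again lightly to check that the carriage stayed put.

Call:
jog_arm(moves=[{"slide":[40,20,0],"angular":[0,0,0],"fingers":1},{"slide":[80,40,10],"angular":[0,0,0],"fingers":1},{"slide":[120,49,30],"angular":[0,0,0],"fingers":1},{"slide":[145,49,60],"angular":[0,0,0],"fingers":1},{"slide":[150,49,90],"angular":[0,0,0],"fingers":1},{"slide":[155,49,100],"angular":[0,0,0],"fingers":1},{"slide":[165,49,100],"angular":[0,0,0],"fingers":1},{"slide":[172,49,100],"angular":[0,0,0],"fingers":1},{"slide":[174,49,100],"angular":[0,0,0],"fingers":1},{"slide":[174,49,100],"angular":[0,0,0],"fingers":1}])

```text
clock: 21.07
tcp_pos: [0.5619, -0.1884, 0.0649]
orientation: [0.002, 0.717, 0.697, 0.001]
wrist_force: [-0.9, -0.0, -0.2]
finger_gap: 0.0
grip_force: 0.0
```

```bash
python3 -c "
from h import *
for i in range(4): read_camera('top')
plan((.5612,-.1815,.0625),88.3)"
```

```text
t 21.27 tcp [ 0.561  -0.1888  0.0638] xang 88.3 j6 [-26.  65.] F [-0.5 -0.2 -0.6] gap 0.0001 0.0
slide [ 7.3 -0.1  1.3] ang [0.12 0.07 0.  ]
```

Call:
jog_arm(moves=[{"slide":[3,0,1],"angular":[0,0,0],"fingers":1},{"slide":[6,0,1.2],"angular":[0,0,0],"fingers":1},{"slide":[7,0,1.2],"angular":[0,0,0],"fingers":1},{"slide":[7,0,1.2],"angular":[0,0,0],"fingers":1}])

```text
clock: 21.6
tcp_pos: [0.5604, -0.1803, 0.0613]
orientation: [-0.0, 0.717, 0.697, -0.0]
wrist_force: [-0.5, 0.1, 0.2]
finger_gap: -0.0001
grip_force: 0.0
```

Call:
jog_arm(moves=[{"slide":[0.5,0,0],"angular":[0,0,0],"fingers":1},{"slide":[1,0,0],"angular":[0,0,0],"fingers":1},{"slide":[1,0,0],"angular":[0,0,0],"fingers":1}])

```text
clock: 21.85
tcp_pos: [0.5606, -0.1801, 0.0614]
orientation: [0.0, 0.717, 0.697, -0.0]
wrist_force: [-0.9, -1.9, -0.5]
finger_gap: 0.0002
grip_force: 1.1
```

Call:
jog_arm(moves=[{"slide":[0.5,0,0],"angular":[0,0,0],"fingers":1},{"slide":[1,0,0],"angular":[0,0,0],"fingers":1},{"slide":[1,0,0],"angular":[0,0,0],"fingers":1}])

```text
clock: 22.1
tcp_pos: [0.5606, -0.1799, 0.0614]
orientation: [0.001, 0.717, 0.697, -0.001]
wrist_force: [-1.0, -6.2, -1.3]
finger_gap: -0.0002
grip_force: 2.8
```

Call:
jog_arm(moves=[{"slide":[0.4,0,0],"angular":[0,0,0],"fingers":1},{"slide":[0.7,0,0],"angular":[0,0,0],"fingers":1},{"slide":[0.7,0,0],"angular":[0,0,0],"fingers":1}])

```text
clock: 22.35
tcp_pos: [0.5606, -0.1797, 0.0615]
orientation: [0.001, 0.718, 0.696, -0.001]
wrist_force: [-2.0, -7.4, -2.0]
finger_gap: -0.0
grip_force: 3.6
```

Call:
jog_arm(moves=[{"slide":[0.4,0,0],"angular":[0,0,0],"fingers":1},{"slide":[0.7,0,0],"angular":[0,0,0],"fingers":1},{"slide":[0.7,0,0],"angular":[0,0,0],"fingers":1}])

```text
clock: 22.6
tcp_pos: [0.5606, -0.1795, 0.0615]
orientation: [0.001, 0.718, 0.696, -0.002]
wrist_force: [-1.4, -8.0, -1.9]
finger_gap: -0.0
grip_force: 4.3
```

The force knee at about 6 N shows the carriage gives back part of the squeeze once the hand leaves, down to its own friction. I'll bring it up to 10 N again, hold, and release gently.

Call:
jog_arm(moves=[{"slide":[0.4,0,0],"angular":[0,0,0],"fingers":1},{"slide":[0.8,0,0],"angular":[0,0,0],"fingers":1},{"slide":[1.2,0,0],"angular":[0,0,0],"fingers":1},{"slide":[1.6,0,0],"angular":[0,0,0],"fingers":1},{"slide":[1.6,0,0],"angular":[0,0,0],"fingers":1}])

```text
clock: 23.02
tcp_pos: [0.5606, -0.1789, 0.0615]
orientation: [0.002, 0.718, 0.696, -0.002]
wrist_force: [-2.1, -11.3, -2.9]
finger_gap: 0.0003
grip_force: 5.9
```

Call:
jog_arm(moves=[{"slide":[0.4,0,0],"angular":[0,0,0],"fingers":1},{"slide":[0.8,0,0],"angular":[0,0,0],"fingers":1},{"slide":[0.8,0,0],"angular":[0,0,0],"fingers":1}])

```text
clock: 23.27
tcp_pos: [0.5606, -0.1786, 0.0615]
orientation: [0.002, 0.718, 0.696, -0.003]
wrist_force: [-2.9, -12.8, -2.2]
finger_gap: 0.0
grip_force: 6.7
```

```bash
python3 -c "
from h import *
F=[]
for i in range(6): read_camera('top'); F.append(get_state()['wrist_force'])
print(np.mean(F,0)); plan((.5612,-.1815,.0625),88.3)"
```

```text
[ -2.27711801 -13.13514623  -3.28017416]
t 23.57 tcp [ 0.5606 -0.1786  0.0615] xang 88.2 j6 [-25.  66.] F [ -2.4 -12.6  -1.9] gap -0.0 6.6
slide [-2.8  0.7 -1. ] ang [-0.03  0.39 -0.1 ]
```

Call:
jog_arm(moves=[{"slide":[-0.7,0,0],"angular":[0,0,0],"fingers":1},{"slide":[-1.4,0,0],"angular":[0,0,0],"fingers":1},{"slide":[-2.1,0,0],"angular":[0,0,0],"fingers":1},{"slide":[-2.8,0,0],"angular":[0,0,0],"fingers":1},{"slide":[-3.5,0,0],"angular":[0,0,0],"fingers":1},{"slide":[-4.2,0,0],"angular":[0,0,0],"fingers":1},{"slide":[-5,0,0],"angular":[0,0,0],"fingers":1},{"slide":[-6,0,0],"angular":[0,0,0],"fingers":1},{"slide":[-8,0,0],"angular":[0,0,0],"fingers":1},{"slide":[-15,0,0],"angular":[0,0,0],"fingers":1}])

```text
clock: 24.4
tcp_pos: [0.5603, -0.1888, 0.0615]
orientation: [-0.0, 0.717, 0.698, 0.0]
wrist_force: [-0.5, -0.3, 0.0]
finger_gap: -0.0
grip_force: 0.0
```

Call:
jog_arm(moves=[{"slide":[-15,0,0],"angular":[0,0,0],"fingers":1},{"slide":[-30,0,-15],"angular":[0,0,0],"fingers":1},{"slide":[-50,0,-45],"angular":[0,0,0],"fingers":1},{"slide":[-80,-10,-75],"angular":[0,0,0],"fingers":1},{"slide":[-110,-30,-90],"angular":[0,0,0],"fingers":1},{"slide":[-140,-40,-100],"angular":[0,0,0],"fingers":1},{"slide":[-160,-50,-100],"angular":[0,0,0],"fingers":1},{"slide":[-160,-50,-100],"angular":[0,0,0],"fingers":1},{"slide":[-160,-50,-100],"angular":[0,0,0],"fingers":1}])

```text
clock: 25.15
tcp_pos: [0.5049, -0.3505, 0.1616]
orientation: [0.0, 0.718, 0.696, 0.0]
wrist_force: [-0.5, 0.9, -0.2]
finger_gap: -0.0005
grip_force: 0.0
```

Run:
```python
from h import *
S=[read_camera("top") for i in range(4)]; a=S[-1]
plan((.56,-.18,.062),88.3)
print(fitcast([a],[.507,-.077,-1.59],z=.008,r=26))
m=np.mean([x["color"].astype(float) for x in S],0).mean(2); print(np.abs(m-np.load("m.npy"))[180:220,325:400].max(), m[203,325:385].astype(int).tolist())
r=hand_in(); print(r)
```

```text
t 25.35 tcp [ 0.5059 -0.3474  0.161 ] xang 88.43 j6 [-42.  50.] F [0.4 0.2 0.1] gap -0.0001 0.0
slide [168.8  49.5  99.1] ang [-0.04 -0.04  0.13]
(array([ 0.50308437, -0.07503706, -1.55457097]), np.float64(0.2078578770160675))
9.083333333333314 [102, 83, 82, 104, 138, 150, 149, 139, 123, 125, 128, 122, 113, 112, 117, 126, 130, 124, 113, 113, 117, 118, 120, 121, 122, 123, 124, 124, 123, 124, 124, 124, 125, 121, 120, 115, 106, 101, 105, 114, 120, 112, 90, 74, 68, 74, 101, 136, 149, 149, 135, 105, 83, 79, 79, 78, 79, 78, 80, 79]
the job is handed in; nothing more can be done
None
```

The studded casting lies along the beam, held between both jaws, with the hand clear and the job handed in; I pressed it to about 10 N, but once the hand left, the carriage appeared to spring back until only about 3 N of squeeze remained (its own friction).

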